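# Clamp the gear housing with the swing strap and cam lever

## Task

Clamp the gear housing in its fixture: with your fingers push the swing strap round over the housing until it meets its stop, and then push the cam lever on it all the way down so that the clamp pad bears on the housing. Nothing needs gripping, only pushing: lift nothing, leave the housing seated in its nest and the things standing around it where they are, and take the hand away at the end.

Things in the scene. Friction and masses are not known exactly. Their poses are not given: they have to be found in the camera images.
- fixture: the clamping fixture, fixed to the worktop: steel plate 115 mm (its x) by 178 mm (its y, -73 to +105 mm), 18 mm thick. Origin at the worktop under the nest's centre; x points roughly away from the robot, y left, z up. The strap's post stands at x 0, y +77 mm; a 10 mm stop pin, 124 mm high, at x +18, y +54 mm, on the closed strap's far side.
- housing_seat (a point): the point of the fixture where the housing's origin belongs (x -7, y 0, z +12 mm in the fixture)
- housing: the cast gear housing to be clamped, 84 x 70 x 89 mm, 0.6 kg, loose, already seated in the nest by a round spigot 6 mm deep; origin at the centre of its underside, z up. Its flat top, 54 mm across, is 101 mm above the worktop; in the fixture's frame it reaches to x -47 and +33, y -34 and +34 mm
- strap (a joint): angle of the swing strap about its upright post, rad: 0 = over the housing, against the stop pin (arm along the fixture's -y); it grows as the arm swings towards the fixture's -x side (the robot's side), at 1.57 the arm points along -x. Starts at 0.9 to 1.6, travel 0 to 1.9. Friction (about 1 N at the arm's end) keeps it where it is left.
- strap_pivot (a point): on the post axis, half-way up the strap. The strap is a grey bar 24 mm wide and 18 mm thick (from 110 to 128 mm above the worktop) which reaches 134 mm from the post axis, with a rounded end. Under it, 77 mm from the post axis, hangs the clamp pad; it cannot rise.
- strap_end (a point): in the middle of the strap's bar near its free end, 115 mm from the post axis and half-way up the strap
- lever (a joint): angle of the cam lever, rad: 0 = upright (released), grows as the lever is pushed over and down to the side of the post away from the strap's arm; 1.45 = fully down, nearly level (stop). Starts between 0 and 0.3; about 1.5 N at its end moves it, it stays where it is left, and drives the pad down 3.8 mm per rad.
- lever_pivot (a point): the lever's hinge pin, on the post axis 146 mm above the worktop; it turns with the strap. The pin is level and square to the strap's arm.
- lever_end (a point): on the lever's own axis, 95 mm from the pin, near the end of its black grip (grip 17 to 19 mm thick, from 38 to 103 mm from the pin)
- pad: the round rubber clamp pad under the strap, 20 mm across, spring-loaded; with the lever up its underside is about 3 mm above the housing's top, with the lever fully down it presses on it with some 5 N
- spare_housing: a second, bare cast gear housing, 84 x 70 x 89 mm, loose, a bystander to be left alone; origin at the centre of its underside
- rotor: a black stepped motor rotor, 75 mm thick and 145 mm tall, loose, a bystander to be left alone; origin at the centre of its underside
- bottle: a small threadlocker bottle with a pointed nozzle, 32 mm thick and 147 mm tall, loose, a bystander to be left alone; origin at the centre of its underside
- tin: a flat open tin of assembly paste, 66 mm across and 26 mm high, loose, a bystander to be left alone; origin at the centre of its underside
Not all that is in view belongs to the job. Of the things that look like the fixture, the largest one is meant.

How it is judged:
By the outcome, as a careful person would: the job done as asked, in the order asked, and still so for the second after the job is handed in, with the robot touching nothing.
It also fails if it takes over 58 s, if anything falls off the work surface, if the arm or the gripper's body presses on something with over 40 N, if the wrist force passes 120 N, or if a joint passes its speed limit or range.

## Robot

A 7-joint arm with a two-finger parallel gripper is mounted at the origin on a cart in front of the work surface, level with it; the furniture and walls round the work are solid. World frame = base frame: x ahead of the robot, y to its left, z up, the work surface at z = 0. Lengths are in m, angles in rad, forces in N, time in s.
With the tool pointing down it reaches from about 0.425 to 0.95 m from the base axis. Payload 4.7 kg.
Tool frame: the origin (TCP) lies between the finger pads; the fingertips stand 22 mm ahead of it and the grasp point (between the pads) lies 3 mm ahead of it; z points along the fingers, y is the line along which they close (so a half turn about z gives the same grasp; the last joint's range is limited). The gripper opens to 87 mm and grips with 3 to 60 N. Pads are 19 mm wide; open, the fingers measure 117 mm over their backs; the gripper's body (75 mm by 190 mm) begins 51 mm behind the grasp point.
Start: joints at [-1.167, 0.469, -0.049, 1.532, 0.024, 1.141, -0.082], TCP at [0.283, 0.613, 0.245] pointing down, gripper open.
Joint ranges: [-2.59, 2.59], [-0.33, 1.99], [-1.39, 1.29], [0.1, 2.45], [-1.04, 4.18], [0.21, 1.99], [-2.66, 2.66]. Speed limits (rad/s): [2.57, 2.57, 3.14, 3.14, 3.14, 3.14, 3.14].

## Interface

Orientations are given as a unit quaternion [w, x, y, z].
In Python, from bench import robot gives the robot as it stands.
- The arm moves only by the tool drive_tool, never from a script. Its argument "commands" is a list that holds one entry, the list of rows, each a list of 5 numbers: the finger opening in m, from 0 to 0.087, then the shift along the tool's x, y, z in m, then the turn about the tool's z in degrees. In form: [[[gripper, x, y, z, twist], ...]]. A call has exactly 8 rows; each row is the pose to reach, as a shift and turn from the pose commanded when the call began, along the tool's axes at that moment; what a row does not reach only later rows make up. A row lasts 1/8 s, in which the tool goes at most 62.5 mm and 10.7 degrees, less where a joint would pass 70% of its speed; a pose out of reach is approached as far as the arm can. A call with a gripper value outside its range is refused whole. The fingers move at their own pace and stop on an object; "grip_force" is the grip in N (left out, the last holds). Time passes only in rows, so rows that repeat a pose let the fingers close, or fill a call up. It gives the time, the measured TCP pose, the force, the opening and the grip force at its end, in the units of the state.
- robot.read_state(): the state, without advancing time (a new reading comes with each control period).
- robot.capture(name): name is "scene" or "side" or "wrist"; returns (picture, depth): 420x560x3 uint8, red, green, blue; 420x560 float32, m along the optical axis (not along the pixel's ray), 0 where there is no reading.
- robot.camera_info(name): a dict with "mtx" (3x3 intrinsics, pixels), "R" (3x3) and "t" (3): a world point X has camera coordinates R X + t; the wrist camera has in their place "mount" (4x4, takes a point from camera to tool coordinates, whose origin is the TCP and whose axes are the flange's). Camera axes: x right, y down, z forward; pixel columns grow to the right and rows downward; lengths in m; the calibration is good to about 2 mm. The wrist camera is an equidistant fisheye: a pixel r from the principal point sees the ray r / f radians off the axis. A picture is of the moment at which its call begins: read the wrist's pose just before it. camera_info takes no time and is no camera call.
- robot.hand_in(): hands the job in; it is judged then, once.
The state is a dict: "clock": time; "joint_positions": joint angles; "joint_velocities": joint speeds; "joint_torque": joint torques, N m; "tcp_pos": TCP position; "orientation": TCP orientation; "force": force on the tool from outside, world axes, zero at the start; "wrist_torque": the same for the moment, N m; "grip_width": finger opening in m; "grip_force": force on a finger pad.
Only numpy, scipy, OpenCV 4.12 (cv2) and the standard library are available. Lean on these libraries where they do the work, as an engineer would, in place of code of your own. Each camera call takes 0.05 s, during which the arm holds its last target. There are 200 camera calls.

## Working session

There is one attempt and no reset: what is moved stays moved. The work goes in short steps, Python scripts to look and compute and a tool call to move; the robot and the scene stay as the last step left them, time stands still between calls to the robot, and variables do not carry over. Pictures are saved under pics/ and viewed, at most 10 in all, crops included, and the job is handed in when it is done.

Besides the shell and the picture viewer there is one more tool, called after "Call:" as name(argument=value, ...) on one line, values as JSON. drive_tool: Moves the arm, as the interface text tells. Its arguments: {"type":"object","properties":{"commands":{"type":"array","items":{"type":"array","items":{"type":"array","items":{"type":"number"}}}},"grip_force":{"type":"number"}},"required":["commands"]}

```bash
mkdir -p pics
python3 - <<'E'
from bench import robot
import cv2,numpy as np
s=robot.read_state();print(s)
for n in("scene","side"):
    p,d=robot.capture(n);cv2.imwrite(f"pics/{n}0.png",p[:,:,::-1]);np.savez(f"{n}0.npz",p=p,d=d)
    print(n,robot.camera_info(n))
E
```

```text
{'clock': 0.0, 'joint_positions': array([-1.16686932,  0.46944312, -0.04861043,  1.53371816,  0.02412066,
        1.14098944, -0.08227672]), 'joint_velocities': array([ 0.00073492, -0.00039005, -0.00029841,  0.00025426, -0.00026928,
        0.00160925,  0.00115854]), 'joint_torque': array([-6.25547382e-04, -5.07981956e+01, -8.12864956e-02, -2.36153394e+01,
       -6.13830448e-02,  3.79687711e-02,  1.81101946e-04]), 'tcp_pos': array([0.28286925, 0.61224428, 0.24348806]), 'orientation': array([-1.70041043e-04,  2.14690038e-01,  9.76681737e-01, -9.70982159e-04]), 'force': array([-0.32256482,  0.70134159,  0.10324398]), 'wrist_torque': array([-0.00927951,  0.02890009, -0.08205124]), 'grip_force': 0.0, 'grip_width': 0.0868524212341421}
scene {'mtx': array([[404.59022719,   0.        , 276.94055537],
       [  0.        , 404.59022719, 200.76958833],
       [  0.        ,   0.        ,   1.        ]]), 'R': array([[ 0.6648147 , -0.74666879, -0.02251954],
       [-0.485819  , -0.40926754, -0.77232116],
       [ 0.56745159,  0.52439088, -0.63483297]]), 't': array([-0.47376733,  0.3788701 ,  0.80038799])}
side {'mtx': array([[490.30984399,   0.        , 269.88975612],
       [  0.        , 490.30984399, 202.80797363],
       [  0.        ,   0.        ,   1.        ]]), 'R': array([[ 0.95469044, -0.29730605, -0.01323902],
       [-0.21310882, -0.65191587, -0.72772957],
       [ 0.20772768,  0.69757782, -0.68573639]]), 't': array([-0.57774352,  0.1607933 ,  1.15666288])}
```

View pics/scene0.png

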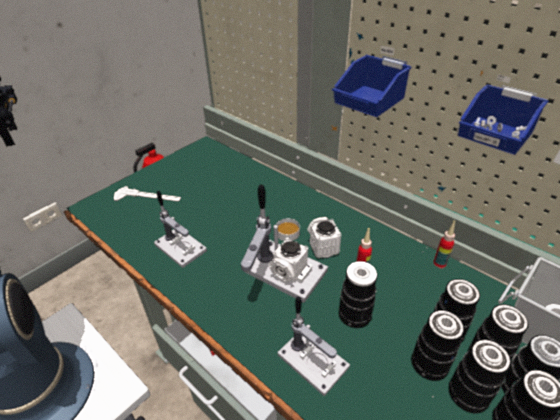

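View pics/side0.png

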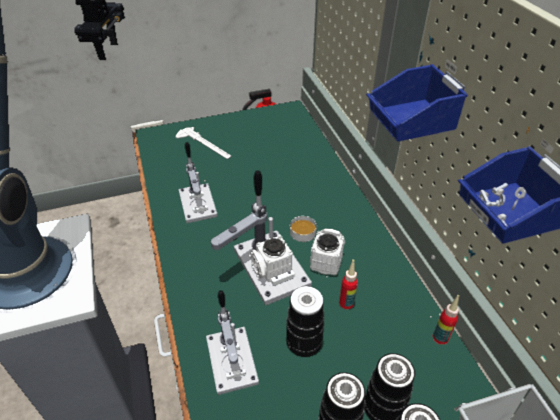

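The largest fixture is the middle one: side view plate around (272,268), post (262,225), strap end (215,240), lever top (258,178). In the scene view, it is at (285,265). I'll measure it from the depth data.

```bash
cat > h.py <<'E'
import numpy as np,cv2
from bench import robot
def cloud(n,d):
    c=robot.camera_info(n);v,u=np.indices(d.shape);K=c["mtx"]
    P=np.stack([(u-K[0,2])/K[0,0]*d,(v-K[1,2])/K[1,1]*d,d],-1)
    X=(P-c["t"])@c["R"]; X[d==0]=np.nan
    return X
def px(n,X):
    c=robot.camera_info(n);q=c["mtx"]@(c["R"]@np.array(X)+c["t"]);return q[:2]/q[2]
E
python3 - <<'E'
from h import *
for n,pts in(("side",[(262,225),(215,240),(258,178),(240,270),(275,245),(327,250),(303,229),(307,300),(350,290)]),("scene",[(265,225),(262,190),(250,262),(290,250),(325,228)])):
    z=np.load(n+"0.npz");X=cloud(n,z["d"])
    for u,v in pts: print(n,u,v,X[v,u].round(3))
    m=(X[...,0]>.3)&(X[...,0]<.9)
    Y=X.reshape(-1,3)
    np.save(n+"X.npy",X)
    c=X[270,272] if n=="side" else X[270,285]
    near=np.linalg.norm(X[...,:2]-c[:2],axis=-1)<.16
    for lo,hi in((.014,.022),(.122,.134),(.098,.105),(.14,.3)):
        k=near&(X[...,2]>lo)&(X[...,2]<hi);Q=X[k]
        if len(Q)>5: print(lo,len(Q),Q.mean(0).round(3),cv2.minAreaRect(Q[:,:2].astype(np.float32)*1000))
    p=z["p"];r=(slice(150,320),slice(190,390)) if n=="side" else (slice(170,310),slice(215,380))
    cv2.imwrite(f"pics/{n}c.png",cv2.resize(p[r][:,:,::-1],None,fx=3.5,fy=3.5,interpolation=2))
E
```

```text
side 262 225 [ 0.551 -0.118  0.096]
side 215 240 [ 0.434 -0.16   0.128]
side 258 178 [ 0.546 -0.117  0.237]
side 240 270 [ 0.484 -0.155  0.002]
side 275 245 [ 0.56  -0.188  0.098]
side 327 250 [ 0.671 -0.219  0.076]
side 303 229 [ 0.664 -0.089  0.016]
side 307 300 [ 0.567 -0.365  0.127]
side 350 290 [ 0.677 -0.331  0.07 ]
0.014 1418 [ 0.549 -0.205  0.018] ((575.3355102539062, -229.7752227783203), (314.0911865234375, 238.89651489257812), 76.2049560546875)
0.122 631 [ 0.494 -0.155  0.128] ((543.99853515625, -238.47230529785156), (149.1216583251953, 260.66802978515625), 26.397335052490234)
0.098 254 [ 0.554 -0.207  0.101] ((551.7825317382812, -240.09051513671875), (162.62109375, 235.29103088378906), 25.021575927734375)
0.14 704 [ 0.552 -0.242  0.169] ((545.0925903320312, -240.50315856933594), (59.179283142089844, 280.03173828125), 6.4579548835754395)
scene 265 225 [ 0.541 -0.119  0.139]
scene 262 190 [ 0.544 -0.113  0.239]
scene 250 262 [ 0.443 -0.164  0.125]
scene 290 250 [ 0.546 -0.193  0.101]
scene 325 228 [ 0.671 -0.202  0.086]
0.014 1156 [ 0.542 -0.198  0.018] ((556.7674560546875, -223.25900268554688), (304.4272155761719, 216.08999633789062), 67.29895782470703)
0.122 521 [ 0.489 -0.145  0.128] ((539.021240234375, -223.96446228027344), (145.70449829101562, 234.47152709960938), 28.393877029418945)
0.098 182 [ 0.552 -0.201  0.1  ] ((535.8356323242188, -249.74899291992188), (250.5787353515625, 123.50706481933594), 60.101768493652344)
0.14 412 [ 0.543 -0.174  0.18 ] ((544.6167602539062, -244.44053649902344), (272.03900146484375, 162.5052490234375), 60.49872970581055)
```

View pics/sidec.png

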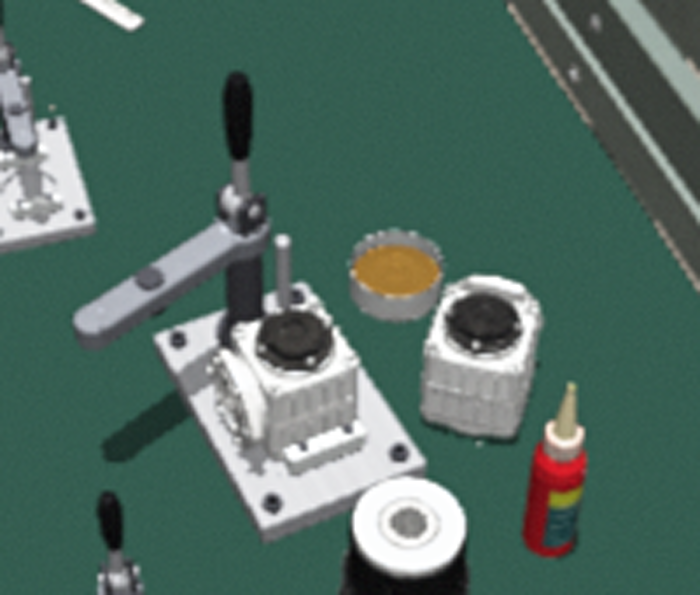

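View pics/scenec.png

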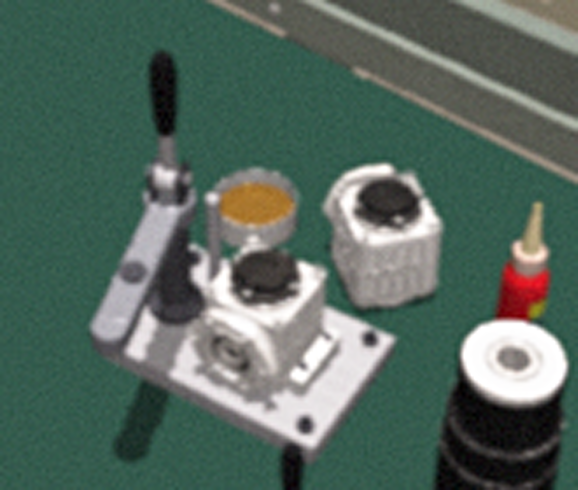

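The crops show the strap swung towards the robot, with its end at side crop (90,325), and the lever upright with its grip at (238,110). The stop pin is at (283,265). The next step is a cleaner fit by connected components.

Run:
```python
from h import *
S=[];L=[];P=[]
for n,seed in(("side",(215,240)),("scene",(250,262))):
    X=np.load(n+"X.npy")
    near=np.linalg.norm(X[...,:2]-[.54,-.19],axis=-1)<.17
    def comp(lo,hi,pt):
        m=(near&(X[...,2]>lo)&(X[...,2]<hi)).astype(np.uint8)
        c,l=cv2.connectedComponents(m)
        return X[l==l[pt[1],pt[0]]] if pt is not None and l[pt[1],pt[0]] else None
    s=comp(.120,.133,seed);
    print(n,"strap",len(s),cv2.minAreaRect(s[:,:2].astype(np.float32)*1000)); S.append(s)
    m=near&(X[...,2]>.013)&(X[...,2]<.022)
    c,l,st,_=cv2.connectedComponentsWithStats(m.astype(np.uint8))
    i=1+st[1:,4].argmax(); p=X[l==i]; P.append(p)
    g=near&(X[...,2]>.16)&(np.linalg.norm(X[...,:2]-[.545,-.117],axis=-1)<.05); g=X[g];L.append(g)
    for a in np.arange(.16,.26,.02):
        k=(g[:,2]>a)&(g[:,2]<a+.02)
        if k.any(): print(" lev",a.round(2),g[k].mean(0).round(4),g[k].std(0).round(4))
    near2=near&(X[...,2]>.098)&(X[...,2]<.104)&(np.linalg.norm(X[...,:2]-[.553,-.195],axis=-1)<.05)
    t=X[near2];print(" top",t.mean(0),cv2.minEnclosingCircle(t[:,:2].astype(np.float32)*1000))
    pin=near&(X[...,2]>.112)&(X[...,2]<.127)&(np.linalg.norm(X[...,:2]-[.57,-.14],axis=-1)<.025);print(" pin",X[pin].mean(0) if pin.any() else 0)
P=np.vstack(P)
print("plate",cv2.minAreaRect(P[:,:2].astype(np.float32)*1000))
q=cv2.boxPoints(cv2.minAreaRect(P[:,:2].astype(np.float32)*1000));print(q)
from scipy.spatial import cKDTree
```

```text
side strap 600 ((493.2433776855469, -136.90333557128906), (149.79405212402344, 34.02137756347656), 26.147336959838867)
 lev 0.16 [ 0.5452 -0.1132  0.1705] [0.0032 0.0021 0.0059]
 lev 0.18 [ 0.5446 -0.1142  0.1907] [0.0032 0.002  0.0058]
 lev 0.2 [ 0.5443 -0.1152  0.2103] [0.0047 0.0026 0.006 ]
 lev 0.22 [ 0.5447 -0.1147  0.2307] [0.0053 0.0037 0.0053]
 lev 0.24 [ 0.545  -0.1126  0.2459] [0.0039 0.0035 0.0032]
 top [ 0.55604174 -0.18786413  0.10097579] ((556.2623291015625, -187.923095703125), 20.3785400390625)
 pin [ 0.56200599 -0.12835862  0.12032828]
scene strap 504 ((491.4861755371094, -136.0338134765625), (145.68707275390625, 34.442726135253906), 28.446020126342773)
 lev 0.16 [ 0.5431 -0.1097  0.1708] [0.0028 0.0022 0.0055]
 lev 0.18 [ 0.5425 -0.1101  0.1904] [0.0031 0.0029 0.0056]
 lev 0.2 [ 0.5406 -0.1111  0.2104] [0.003  0.004  0.0057]
 lev 0.22 [ 0.541  -0.1108  0.231 ] [0.0039 0.0043 0.006 ]
 lev 0.24 [ 0.5431 -0.1089  0.2461] [0.0035 0.0036 0.0028]
 top [ 0.55426041 -0.18356326  0.10023204] ((555.2742309570312, -183.3394317626953), 19.750272750854492)
 pin [ 0.5626063  -0.1265304   0.12000819]
plate ((554.0325317382812, -169.82879638671875), (119.26575469970703, 183.2194366455078), 7.67127799987793)
[[ 482.7044   -86.99932]
 [ 507.1623  -268.57898]
 [ 625.36066 -252.65826]
 [ 600.9028   -71.07861]]
```

Run:
```python
from h import *
print(robot.camera_info("wrist")["mount"].round(3))
X=np.load("sideX.npy")
for n,c in(("left decoy",(190,195)),("right decoy",(222,345))):
    u,v=c; c=X[v,u]; m=(np.linalg.norm(X[...,:2]-c[:2],axis=-1)<.1)&(X[...,2]>.03); Q=X[m]; i=Q[:,2].argmax()
    print(n,c.round(3),"highest",Q[i].round(3),Q.min(0).round(3),Q.max(0).round(3))
```

```text
[[-0.001 -0.956 -0.293  0.08 ]
 [ 1.    -0.001 -0.    -0.   ]
 [ 0.    -0.293  0.956 -0.139]
 [ 0.     0.     0.     1.   ]]
left decoy [0.418 0.114 0.025] highest [0.43  0.142 0.177] [0.419 0.046 0.03 ] [0.448 0.152 0.177]
right decoy [ 0.398 -0.338  0.011] highest [ 0.409 -0.332  0.177] [ 0.398 -0.423  0.031] [ 0.425 -0.321  0.177]
```

Call:
drive_tool(commands=[[[0, -0.04, -0.03, -0.03, 10], [0, -0.08, -0.065, -0.05, 20], [0, -0.12, -0.1, -0.06, 30], [0, -0.16, -0.13, -0.06, 40], [0, -0.2, -0.16, -0.06, 50], [0, -0.24, -0.195, -0.06, 60], [0, -0.28, -0.23, -0.06, 70], [0, -0.312, -0.255, -0.06, 80]]])

```text
clock: 1.1
tcp_pos: [0.4599, 0.2478, 0.3044]
orientation: [-0.0, 0.795, 0.607, -0.0]
force: [0.7, 0.6, 0.5]
grip_width: 0.015
grip_force: 0.0
```

```bash
cat >> h.py <<'E'
from scipy.spatial.transform import Rotation as Ro
def st():
    s=robot.read_state();q=s["orientation"];R=Ro.from_quat([*q[1:],q[0]]).as_matrix()
    print(s["clock"],s["tcp_pos"].round(4),"xaz",np.degrees(np.arctan2(R[1,0],R[0,0])).round(1),"F",s["force"].round(1),s["joint_positions"].round(2),s["grip_width"])
    return s["tcp_pos"],R
def to(*w):  # tool-frame shifts to world points
    p,R=st()
    for x in w: print(x,((np.array(x)-p)@R).round(4))
E
python3 -c "
from h import *
to((.45,0,.3),(.42,-.13,.3),(.42,-.13,.14))"
```

```text
1.1 [0.4599 0.2478 0.3044] xaz 74.8 F [0.7 0.6 0.5] [-0.87  0.17  0.34  1.83 -0.06  1.16 -0.78] 0.015010769025568669
(0.45, 0, 0.3) [-0.2417  0.0556  0.0044]
(0.42, -0.13, 0.3) [-0.375   0.0609  0.0045]
(0.42, -0.13, 0.14) [-0.375   0.0609  0.1645]
```

Remaining twist to azimuth 27 is +48°.

Call:
drive_tool(commands=[[[0, -0.06, 0.014, 0, 8], [0, -0.12, 0.028, 0, 16], [0, -0.18, 0.042, 0, 24], [0, -0.241, 0.055, 0, 32], [0, -0.29, 0.058, 0, 40], [0, -0.335, 0.06, 0, 48], [0, -0.375, 0.061, 0, 48], [0, -0.375, 0.061, 0.04, 48]]])

```text
clock: 2.1
tcp_pos: [0.4236, -0.1312, 0.2663]
orientation: [0.001, 0.973, 0.232, 0.004]
force: [0.8, 1.7, -0.0]
grip_width: 0.0007
grip_force: 0.0
```

Run:
```python
from h import *
to((.42,-.13,.14))
p,d=robot.capture("side");X=cloud("side",d)
cv2.imwrite("pics/side1.png",cv2.resize(p[100:320,130:390,::-1],None,fx=2.6,fy=2.6))
```

```text
2.1 [ 0.4236 -0.1312  0.2663] xaz 26.9 F [ 0.8  1.7 -0. ] [-0.48  0.04  0.73  2.06 -0.04  1.04 -0.84] 0.000675488779042256
(0.42, -0.13, 0.14) [-0.0035 -0.0031  0.1263]
```

View pics/side1.png

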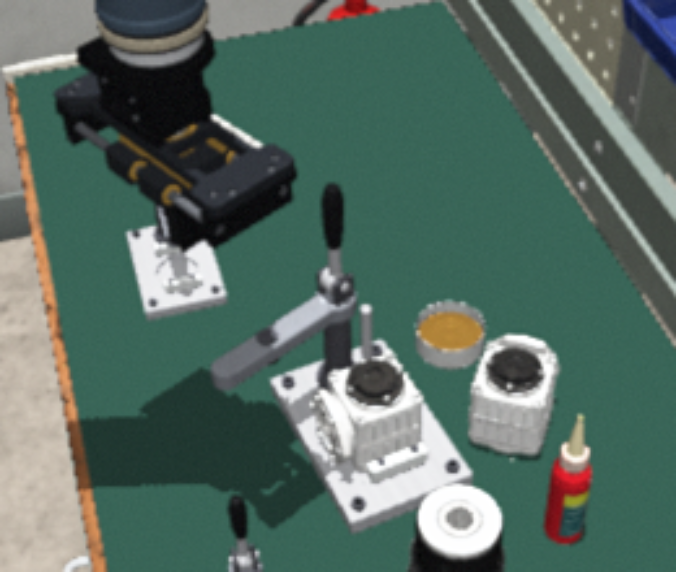

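The gripper is left of and above the strap end, with the strap still at crop (225,375). The path is clear, so I'll descend and begin the push.

Call:
drive_tool(commands=[[[0, -0.003, -0.003, 0.03, 0], [0, -0.003, -0.003, 0.06, 0], [0, -0.003, -0.003, 0.085, 0], [0, -0.003, -0.003, 0.105, 0], [0, -0.003, -0.003, 0.12, 0], [0, -0.003, -0.003, 0.126, 0], [0, -0.003, -0.003, 0.126, 0], [0, -0.003, -0.003, 0.126, 0]]])

```text
clock: 3.15
tcp_pos: [0.419, -0.1265, 0.1391]
orientation: [0.0, 0.972, 0.235, 0.001]
force: [-0.2, 0.1, -0.5]
grip_width: 0.0006
grip_force: 0.0
```

Run:
```python
from h import *
post=np.array([.545,-.111]);w=[]
for az,off in((207,30),(221,32),(235,32),(249,32),(260,30),(270,28),(276,26),(279,26)):
    a=np.radians(az);c=np.array([-np.sin(a),np.cos(a)]);w.append((*(post+.12*np.array([np.cos(a),np.sin(a)])-off/1000*c).round(4),.14))
to(*w)
p,d=robot.capture("side")
cv2.imwrite("pics/side2.png",cv2.resize(p[130:310,160:340,::-1],None,fx=3,fy=3))
```

```text
3.15 [ 0.419  -0.1265  0.1391] xaz 27.2 F [-0.2  0.1 -0.5] [-0.39  0.26  0.69  2.21 -0.24  0.74 -0.63] 0.0005543358874736686
(np.float64(0.4245), np.float64(-0.1387), 0.14) [-0.0007  0.0134 -0.0009]
(np.float64(0.4334), np.float64(-0.1656), 0.14) [-0.005   0.0414 -0.0009]
(np.float64(0.45), np.float64(-0.1909), 0.14) [-0.0018  0.0715 -0.0009]
(np.float64(0.4721), np.float64(-0.2116), 0.14) [ 0.0083  0.1    -0.0009]
(np.float64(0.4946), np.float64(-0.224), 0.14) [ 0.0227  0.1213 -0.0008]
(np.float64(0.517), np.float64(-0.231), 0.14) [ 0.0394  0.1378 -0.0008]
(np.float64(0.5317), np.float64(-0.2331), 0.14) [ 0.0515  0.1463 -0.0008]
(np.float64(0.5381), np.float64(-0.2336), 0.14) [ 0.057   0.1497 -0.0008]
```

View pics/side2.png

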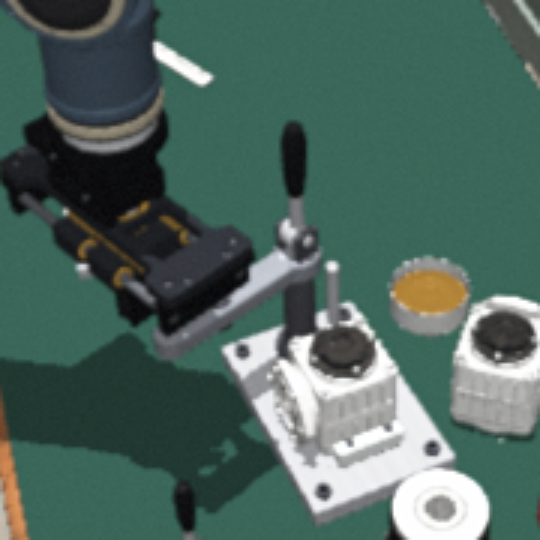

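The fingers are beside the strap's left flank with the body clear above. Now I'll push in an arc, first part.

Call:
drive_tool(commands=[[[0, 0, 0.012, 0, 0], [0, -0.003, 0.026, 0, 0], [0, -0.004, 0.041, 0, 0], [0, -0.003, 0.056, 0, 0], [0, -0.001, 0.071, 0, 0], [0, 0.003, 0.086, 0, 0], [0, 0.008, 0.1, 0, 0], [0, 0.015, 0.111, 0, 0]]])

```text
clock: 4.2
tcp_pos: [0.4832, -0.2191, 0.1384]
orientation: [0.0, 0.972, 0.235, -0.0]
force: [-0.9, 1.5, 0.7]
grip_width: 0.0004
grip_force: 0.5
```

Run:
```python
from h import *
to((.4946,-.224,.14),(.517,-.231,.14),(.5317,-.2331,.14),(.538,-.2336,.14))
p,d=robot.capture("side")
cv2.imwrite("pics/side3.png",cv2.resize(p[150:310,180:340,::-1],None,fx=3,fy=3))
```

```text
4.2 [ 0.4832 -0.2191  0.1384] xaz 27.2 F [-0.9  1.5  0.7] [-0.17  0.42  0.66  2.01 -0.34  0.82 -0.41] 0.00037896799062547056
(0.4946, -0.224, 0.14) [ 0.0079  0.0096 -0.0016]
(0.517, -0.231, 0.14) [ 0.0247  0.026  -0.0016]
(0.5317, -0.2331, 0.14) [ 0.0368  0.0346 -0.0016]
(0.538, -0.2336, 0.14) [ 0.0421  0.0379 -0.0016]
```

View pics/side3.png

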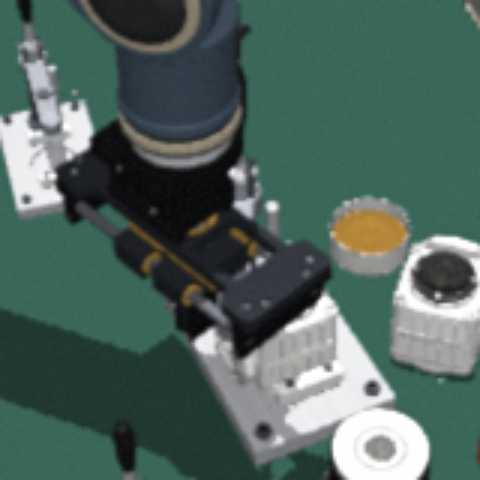

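The gripper hides the strap, but the 1.7 N force shows it is being pushed. I'll finish the arc.

Call:
drive_tool(commands=[[[0, 0.008, 0.01, -0.001, 0], [0, 0.016, 0.018, -0.001, 0], [0, 0.025, 0.026, -0.001, 0], [0, 0.031, 0.031, -0.001, 0], [0, 0.036, 0.034, -0.001, 0], [0, 0.039, 0.036, -0.001, 0], [0, 0.042, 0.038, -0.001, 0], [0, 0.042, 0.038, -0.001, 0]]])

```text
clock: 5.25
tcp_pos: [0.5377, -0.2329, 0.1396]
orientation: [0.0, 0.972, 0.235, 0.0]
force: [-0.9, 0.0, -0.1]
grip_width: 0.0004
grip_force: 0.0
```

```bash
python3 -c "
from h import *
to((.5,-.235,.14),(.5,-.235,.3),(.551,-.156,.25))"
```

```text
5.25 [ 0.5377 -0.2329  0.1396] xaz 27.2 F [-0.9  0.  -0.1] [-0.14  0.5   0.64  1.88 -0.38  0.88 -0.41] 0.0004456198621403572
(0.5, -0.235, 0.14) [-0.0345 -0.0154 -0.0004]
(0.5, -0.235, 0.3) [-0.0344 -0.0153 -0.1604]
(0.551, -0.156, 0.25) [ 0.047  -0.0623 -0.1104]
```

No stop force yet. I'll push on in small steps.

Call:
drive_tool(commands=[[[0, 0.001, 0, 0, 0], [0, 0.002, 0.001, 0, 0], [0, 0.003, 0.001, 0, 0], [0, 0.004, 0.001, 0, 0], [0, 0.005, 0.002, 0, 0], [0, 0.006, 0.002, 0, 0], [0, 0.006, 0.002, 0, 0], [0, 0.006, 0.002, 0, 0]]])

```text
clock: 6.25
tcp_pos: [0.5396, -0.233, 0.1393]
orientation: [-0.001, 0.972, 0.234, -0.003]
force: [-11.0, -1.1, 6.7]
grip_width: 0.0006
grip_force: 4.9
```

The force reached 11 N with the motion blocked, so the strap is at its stop. I'll back off, rise, and square up to the lever.

Call:
drive_tool(commands=[[[0, -0.01, -0.004, 0, 0], [0, -0.025, -0.01, 0, 0], [0, -0.035, -0.015, -0.01, 0], [0, -0.035, -0.015, -0.05, 0], [0, -0.035, -0.015, -0.1, 5], [0, -0.035, -0.015, -0.14, 12], [0, -0.035, -0.015, -0.16, 19], [0, -0.035, -0.015, -0.16, 19]]])

```text
clock: 7.25
tcp_pos: [0.5061, -0.235, 0.3014]
orientation: [0.0, 0.997, 0.072, 0.002]
force: [0.4, 0.6, -0.3]
grip_width: 0.0003
grip_force: 0.0
```

Run:
```python
from h import *
to((.552,-.165,.3),(.552,-.165,.248))
for n in("side","scene"):
    p,d=robot.capture(n);X=cloud(n,d)
    m=(np.abs(X[...,2]-.128)<.004)&(np.linalg.norm(X[...,:2]-[.555,-.18],axis=-1)<.09);Q=X[m]
    if len(Q)>20:print(n,len(Q),cv2.fitLine(Q[:,:2].astype(np.float32),2,0,.01,.01).ravel(),Q.min(0),Q.max(0))
    m=(X[...,2]>.18)&(X[...,2]<.25)&(np.linalg.norm(X[...,:2]-[.545,-.105],axis=-1)<.04);Q=X[m]
    if len(Q):
        for a in(.18,.2,.22,.235):
            k=(Q[:,2]>a)&(Q[:,2]<a+.015)
            if k.any():print(a,Q[k].mean(0).round(4))
    cv2.imwrite(f"pics/{n}4.png",cv2.resize(p[130:320,190:400,::-1],None,fx=3,fy=3))
```

```text
7.25 [ 0.5061 -0.235   0.3014] xaz 8.3 F [ 0.4  0.6 -0.3] [-0.3   0.28  0.83  1.78 -0.23  1.17 -0.83] 0.000279999868887732
(0.552, -0.165, 0.3) [ 0.0555 -0.0626  0.0016]
(0.552, -0.165, 0.248) [ 0.0552 -0.0627  0.0536]
side 509 [ 0.14649099 -0.989212    0.5537068  -0.17334859] [ 0.52803853 -0.24264676  0.12400033] [ 0.57377173 -0.10099485  0.13199583]
scene 446 [ 0.16172153 -0.98683643  0.5517766  -0.17209946] [ 0.52614893 -0.23951766  0.12409339] [ 0.57363821 -0.09281504  0.13196418]
0.18 [ 0.5421 -0.11    0.1887]
0.2 [ 0.5411 -0.1115  0.2081]
0.22 [ 0.5409 -0.1113  0.2277]
0.235 [ 0.5425 -0.1091  0.2428]
```

View pics/scene4.png

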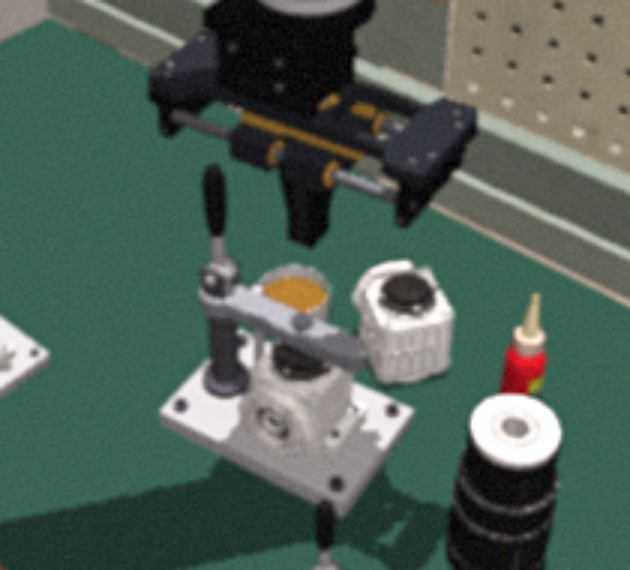

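The strap is across the housing at the stop: its end is at crop (355,352) and the lever is upright at (215,200). Next I'll position behind the lever.

Call:
drive_tool(commands=[[[0, 0.02, -0.02, 0, 0], [0, 0.04, -0.045, 0, 0], [0, 0.055, -0.066, 0, 0], [0, 0.055, -0.066, 0.01, 0], [0, 0.055, -0.066, 0.03, 0], [0, 0.055, -0.066, 0.05, 0], [0, 0.055, -0.066, 0.053, 0], [0, 0.055, -0.066, 0.053, 0]]])

```text
clock: 8.35
tcp_pos: [0.5501, -0.1623, 0.2463]
orientation: [0.0, 0.997, 0.071, -0.0]
force: [0.1, 0.6, 0.5]
grip_width: 0.0006
grip_force: 0.0
```

Run:
```python
from h import *
post=np.array([.5445,-.111]);d=np.array([-.14,.99]);w=[]
for y,z in((-24,.248),(0,.247),(23,.239),(42,.225),(56,.205),(63,.187),(64,.183)):
    w.append((*(post+y/1000*d).round(4),z))
to(*w)
```

```text
8.35 [ 0.5501 -0.1623  0.2463] xaz 8.1 F [0.1 0.6 0.5] [-0.38  0.37  0.77  1.81 -0.29  1.08 -0.93] 0.0005831264582465295
(np.float64(0.5479), np.float64(-0.1348), 0.248) [ 0.0017 -0.0275 -0.0017]
(np.float64(0.5445), np.float64(-0.111), 0.247) [ 0.0017 -0.0515 -0.0007]
(np.float64(0.5413), np.float64(-0.0882), 0.239) [ 0.0018 -0.0746  0.0073]
(np.float64(0.5386), np.float64(-0.0694), 0.225) [ 0.0018 -0.0936  0.0213]
(np.float64(0.5367), np.float64(-0.0556), 0.205) [ 0.0019 -0.1075  0.0413]
(np.float64(0.5357), np.float64(-0.0486), 0.187) [ 0.0019 -0.1146  0.0593]
(np.float64(0.5355), np.float64(-0.0476), 0.183) [ 0.0018 -0.1156  0.0633]
```

Call:
drive_tool(commands=[[[0, 0.002, -0.015, -0.001, 0], [0, 0.002, -0.027, -0.001, 0], [0, 0.002, -0.037, -0.001, 0], [0, 0.002, -0.047, -0.001, 0], [0, 0.002, -0.057, 0.001, 0], [0, 0.002, -0.067, 0.005, 0], [0, 0.002, -0.076, 0.009, 0], [0, 0.002, -0.082, 0.013, 0]]])

```text
clock: 9.35
tcp_pos: [0.5407, -0.079, 0.2331]
orientation: [-0.0, 0.997, 0.072, -0.0]
force: [1.2, -0.2, 2.2]
grip_width: 0.0005
grip_force: 0.9
```

Call:
drive_tool(commands=[[[0, 0, -0.006, 0.004, 0], [0, 0, -0.012, 0.009, 0], [0, 0, -0.017, 0.015, 0], [0, 0, -0.021, 0.021, 0], [0, 0, -0.025, 0.028, 0], [0, 0, -0.028, 0.034, 0], [0, 0, -0.031, 0.04, 0], [0, 0, -0.032, 0.044, 0]]])

```text
clock: 10.35
tcp_pos: [0.5363, -0.048, 0.1891]
orientation: [-0.0, 0.997, 0.072, -0.0]
force: [-0.2, 1.0, 1.5]
grip_width: 0.0007
grip_force: 1.0
```

Run:
```python
from h import *
to((.5355,-.0476,.183))
p,d=robot.capture("scene")
cv2.imwrite("pics/scene5.png",cv2.resize(p[130:320,190:400,::-1],None,fx=3,fy=3))
```

```text
10.35 [ 0.5363 -0.048   0.1891] xaz 8.2 F [-0.2  1.   1.5] [-0.56  0.36  0.73  1.95 -0.3   0.94 -1.11] 0.0006525171863696691
(0.5355, -0.0476, 0.183) [-0.0007 -0.0005  0.0061]
```

View pics/scene5.png

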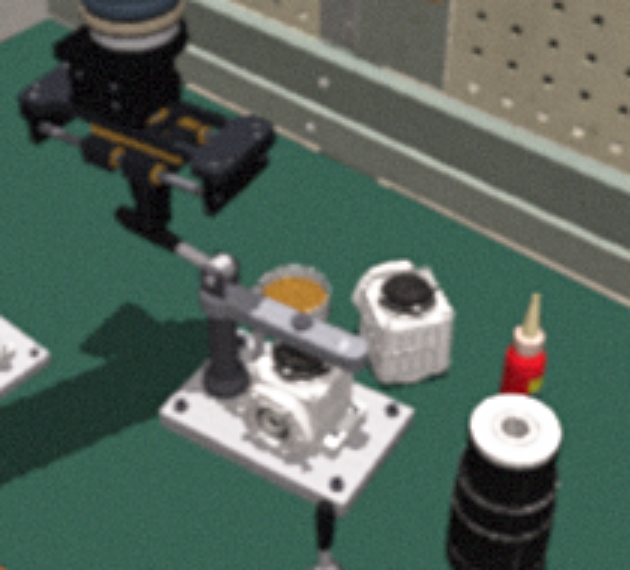

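The lever is nearly level, with its grip under the fingers at (150,225). I'll press it slowly down onto its stop.

Call:
drive_tool(commands=[[[0, 0, 0, 0.002, 0], [0, 0, 0, 0.004, 0], [0, 0, 0, 0.006, 0], [0, 0, 0, 0.008, 0], [0, 0, 0, 0.009, 0], [0, 0, 0, 0.01, 0], [0, 0, 0, 0.01, 0], [0, 0, 0, 0.01, 0]]])

```text
clock: 11.4
tcp_pos: [0.5387, -0.0479, 0.1838]
orientation: [-0.002, 0.997, 0.072, 0.003]
force: [-5.3, 2.9, 27.7]
grip_width: 0.0004
grip_force: 13.6
```

The stop is met at 28 N. I'll lift away and check.

Call:
drive_tool(commands=[[[0, 0, 0, -0.01, 0], [0, 0, 0, -0.03, 0], [0, 0, 0, -0.06, 0], [0, 0, 0, -0.1, 0], [0, 0, -0.04, -0.14, 0], [0, 0, -0.09, -0.16, 0], [0, 0, -0.14, -0.16, 0], [0, 0, -0.14, -0.16, 0]]])

```text
clock: 12.4
tcp_pos: [0.5154, 0.0949, 0.3389]
orientation: [-0.0, 0.997, 0.076, -0.001]
force: [0.4, -0.0, 0.2]
grip_width: 0.0007
grip_force: 0.0
```

Run:
```python
from h import *
st()
I=[]
for n in("side","scene"):
    p,d=robot.capture(n);X=cloud(n,d)
    m=(np.abs(X[...,2]-.128)<.004)&(np.linalg.norm(X[...,:2]-[.555,-.18],axis=-1)<.09);Q=X[m]
    print(n,len(Q),cv2.fitLine(Q[:,:2].astype(np.float32),2,0,.01,.01).ravel(),Q.min(0),Q.max(0))
    r=np.linalg.norm(X[...,:2]-[.5445,-.111],axis=-1);s=(X[...,:2]-[.5445,-.111])@[-.14,.99]
    for a in(.045,.065,.085):
        k=(s>a)&(s<a+.015)&(r<.12)&(X[...,2]>.12);print(" lever",a,np.nanmax(X[k],0).round(4),X[k].mean(0).round(4))
    I.append(cv2.resize(p[150:310,200:340 if n=="side" else 340,::-1],None,fx=2.8,fy=2.8))
cv2.imwrite("pics/end.png",np.hstack(I))
```

```text
12.4 [0.5154 0.0949 0.3389] xaz 8.7 F [ 0.4 -0.   0.2] [-0.89  0.16  0.72  1.79 -0.11  1.23 -1.55] 0.0006639116382894734
side 522 [ 0.11405303 -0.99347466  0.55190873 -0.17398505] [ 0.52794055 -0.24378061  0.1240028 ] [ 0.57095115 -0.10193923  0.13189161]
 lever 0.045 [ 0.5467 -0.0522  0.1654] [ 0.538  -0.0582  0.1583]
 lever 0.065 [ 0.5442 -0.0317  0.1689] [ 0.5349 -0.0387  0.1616]
 lever 0.085 [ 0.5431 -0.0122  0.1671] [ 0.5334 -0.0197  0.1638]
scene 450 [ 0.12750164 -0.99183834  0.55030125 -0.17152292] [ 0.52740146 -0.24013119  0.12404896] [ 0.56919225 -0.09525643  0.13197509]
 lever 0.045 [ 0.5459 -0.0517  0.1617] [ 0.5367 -0.0587  0.1561]
 lever 0.065 [ 0.5445 -0.0309  0.1642] [ 0.5336 -0.0392  0.1595]
 lever 0.085 [ 0.5406 -0.0113  0.1664] [ 0.5314 -0.0196  0.1616]
```

View pics/end.png

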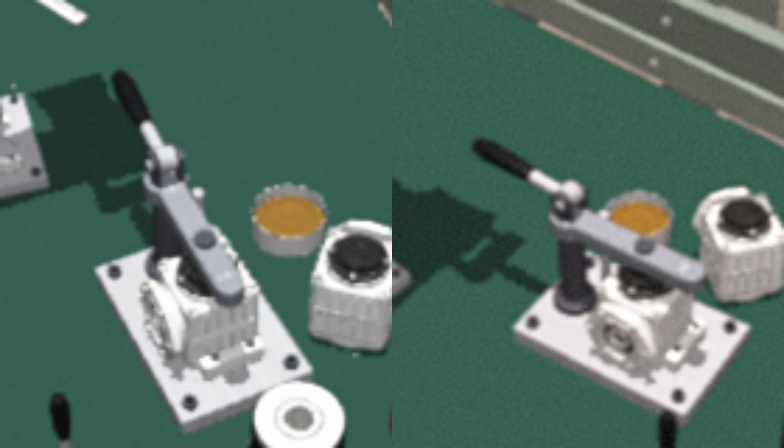

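Lever fully down, at side crop (130,90). But the strap swung about 2° back from the stop during the press: the strap line moved from -81.5° to -83.5° in both cameras. I'll go back and nudge it onto the stop.

Call:
drive_tool(commands=[[[0, -0.012, 0.055, 0, 0], [0, -0.024, 0.11, 0, 0], [0, -0.036, 0.165, 0, 0], [0, -0.048, 0.22, 0, 0], [0, -0.058, 0.275, 0.01, 0], [0, -0.066, 0.322, 0.03, 0], [0, -0.068, 0.322, 0.06, 0], [0, -0.068, 0.322, 0.1, 0]]])

```text
clock: 13.5
tcp_pos: [0.4937, -0.2416, 0.2391]
orientation: [0.001, 0.998, 0.069, 0.001]
force: [1.4, 1.4, 0.1]
grip_width: 0.0003
grip_force: 0.0
```

```bash
python3 -c "
from h import *
to((.5,-.231,.14),(.53,-.229,.14),(.5386,-.228,.14))"
```

```text
13.5 [ 0.4937 -0.2416  0.2391] xaz 7.9 F [1.4 1.4 0.1] [-0.31  0.35  0.88  1.88 -0.31  1.05 -0.74] 0.0002719883264275093
(0.5, -0.231, 0.14) [ 0.0076 -0.0098  0.0991]
(0.53, -0.229, 0.14) [ 0.0375 -0.0077  0.0991]
(0.5386, -0.228, 0.14) [ 0.0462 -0.0075  0.0991]
```

Call:
drive_tool(commands=[[[0, 0.005, -0.008, 0.04, 0], [0, 0.006, -0.008, 0.08, 0], [0, 0.007, -0.008, 0.099, 0], [0, 0.01, -0.008, 0.099, 0], [0, 0.02, -0.008, 0.099, 0], [0, 0.028, -0.008, 0.099, 0], [0, 0.034, -0.008, 0.099, 0], [0, 0.034, -0.008, 0.099, 0]]])

```text
clock: 14.5
tcp_pos: [0.5283, -0.2251, 0.1408]
orientation: [0.0, 0.997, 0.072, 0.0]
force: [-1.3, -1.4, 0.1]
grip_width: 0.0006
grip_force: 0.0
```

Call:
drive_tool(commands=[[[0, 0.002, 0, 0, 0], [0, 0.004, 0, 0, 0], [0, 0.006, 0, 0, 0], [0, 0.008, 0, 0, 0], [0, 0.01, 0, 0, 0], [0, 0.011, 0, 0, 0], [0, 0.012, 0, 0, 0], [0, 0.012, 0, 0, 0]]])

```text
clock: 15.5
tcp_pos: [0.5391, -0.224, 0.1404]
orientation: [0.0, 0.997, 0.071, -0.0]
force: [-3.9, -2.2, 1.1]
grip_width: 0.0005
grip_force: 1.6
```

Call:
drive_tool(commands=[[[0, 0.001, 0, 0, 0], [0, 0.002, 0, 0, 0], [0, 0.003, 0, 0, 0], [0, 0.004, 0, 0, 0], [0, 0.005, 0, 0, 0], [0, 0.006, 0, 0, 0], [0, 0.007, 0, 0, 0], [0, 0.007, 0, 0, 0]]])

```text
clock: 16.5
tcp_pos: [0.5396, -0.2241, 0.1403]
orientation: [-0.002, 0.998, 0.07, -0.006]
force: [-18.0, -0.4, 13.1]
grip_width: 0.0004
grip_force: 9.0
```

The force reached 18 N with the motion blocked, so the strap is on the stop. I'll retreat and verify.

Call:
drive_tool(commands=[[[0, -0.01, 0, 0, 0], [0, -0.03, 0, 0, 0], [0, -0.045, 0, 0, 0], [0, -0.045, 0, -0.04, 0], [0, -0.045, 0, -0.09, 0], [0, -0.045, 0, -0.14, 0], [0, -0.045, -0.01, -0.18, 0], [0, -0.045, -0.01, -0.18, 0]]])

```text
clock: 17.5
tcp_pos: [0.5024, -0.2191, 0.3237]
orientation: [0.0, 0.997, 0.073, 0.004]
force: [-0.3, 0.1, -0.2]
grip_width: 0.0004
grip_force: 0.0
```

Run:
```python
from h import *
st()
I=[]
for n in("side","scene"):
    p,d=robot.capture(n);X=cloud(n,d)
    m=(np.abs(X[...,2]-.128)<.004)&(np.linalg.norm(X[...,:2]-[.555,-.18],axis=-1)<.09);Q=X[m]
    print(n,len(Q),cv2.fitLine(Q[:,:2].astype(np.float32),2,0,.01,.01).ravel())
    r=np.linalg.norm(X[...,:2]-[.5445,-.111],axis=-1);s=(X[...,:2]-[.5445,-.111])@[-.14,.99]
    for a in(.045,.065,.085):
        k=(s>a)&(s<a+.015)&(r<.12)&(X[...,2]>.12);print(" lever",a,np.nanmax(X[k],0).round(4),X[k].mean(0).round(4))
    I.append(cv2.resize(p[150:310,200:340,::-1],None,fx=2.8,fy=2.8))
cv2.imwrite("pics/end2.png",np.hstack(I))
```

```text
17.5 [ 0.5024 -0.2191  0.3237] xaz 8.3 F [-0.3  0.1 -0.2] [-0.42  0.26  0.93  1.77 -0.22  1.21 -0.85] 0.00038039160280995185
side 506 [ 0.1418405  -0.9898895   0.5532226  -0.17455614]Traceback (most recent call last):
  File "<stdin>", line 10, in <module>
    res = np.fmax.reduce(a, axis=axis, out=out, **kwargs)
ValueError: zero-size array to reduction operation fmax which has no identity
```

Call:
drive_tool(commands=[[[0, 0, -0.05, -0.02, 0], [0, 0, -0.1, -0.02, 0], [0, 0, -0.15, -0.02, 0], [0, 0, -0.2, -0.02, 0], [0, 0, -0.25, -0.02, 0], [0, 0, -0.3, -0.02, 0], [0, 0, -0.35, -0.02, 0], [0, 0, -0.35, -0.02, 0]]])

```text
clock: 18.55
tcp_pos: [0.4488, 0.1317, 0.3388]
orientation: [0.0, 0.997, 0.076, -0.001]
force: [0.1, -0.8, -0.3]
grip_width: 0.0001
grip_force: 0.0
```

Run:
```python
from h import *
st()
for n in("side","scene"):
    p,d=robot.capture(n);X=cloud(n,d);X0=np.load(n+"X.npy")
    m=(np.abs(X[...,2]-.128)<.004)&(np.linalg.norm(X[...,:2]-[.555,-.18],axis=-1)<.09);Q=X[m]
    print(n,len(Q),cv2.fitLine(Q[:,:2].astype(np.float32),2,0,.01,.01).ravel())
    r=np.linalg.norm(X[...,:2]-[.5445,-.111],axis=-1);s=(X[...,:2]-[.5445,-.111])@[-.14,.99]
    for a in(.045,.065,.085):
        k=(s>a)&(s<a+.015)&(r<.12)&(X[...,2]>.12)&(X[...,2]<.26)
        if k.any():print(" lever",a,X[k].max(0).round(4),X[k].mean(0).round(4))
    # housing and bystanders: depth change in regions
    for nm,c,R in(("spare",(.67,-.21),.06),("tin",(.664,-.089),.04),("rotor",(.567,-.365),.05),("bottle",(.677,-.331),.04),("housing",(.55,-.187),.06)):
        k=(np.linalg.norm(X0[...,:2]-c,axis=-1)<R)&(X0[...,2]>.01)
        dz=np.abs(X[k]-X0[k]).max(1);print(" ",nm,k.sum(),"changed",(np.nan_to_num(dz)>.008).mean().round(3))
```

```text
18.55 [0.4488 0.1317 0.3388] xaz 8.7 F [ 0.1 -0.8 -0.3] [-1.02  0.03  0.67  1.9  -0.02  1.22 -1.76] 8.87905192014326e-05
side 516 [ 0.1429112  -0.98973554  0.55304843 -0.17351261]
 lever 0.045 [ 0.5447 -0.052   0.1649] [ 0.5367 -0.0591  0.1588]
 lever 0.065 [ 0.5434 -0.0324  0.1661] [ 0.5335 -0.0398  0.1614]
 lever 0.085 [ 0.5396 -0.0127  0.1681] [ 0.5303 -0.0208  0.1644]
  spare 1264 changed 0.0
  tin 514 changed 0.0
  rotor 2206 changed 0.0
  bottle 548 changed 0.0
  housing 2155 changed 0.166
scene 443 [ 0.1563423  -0.9877029   0.5518333  -0.17193009]
 lever 0.045 [ 0.5425 -0.0527  0.1619] [ 0.5355 -0.0592  0.1557]
 lever 0.065 [ 0.5419 -0.0317  0.1651] [ 0.5318 -0.0393  0.1597]
 lever 0.085 [ 0.5413 -0.0127  0.1676] [ 0.5293 -0.0203  0.1618]
  spare 1015 changed 0.004
  tin 368 changed 0.269
  rotor 1920 changed 0.0
  bottle 329 changed 0.0
  housing 1855 changed 0.107
```

The strap is back on its stop and the lever is fully down. The bystanders have not moved: the tin's change in the scene view is the strap covering it, since the side view shows none. Handing in.

```bash
python3 -c "
from bench import robot
print(robot.hand_in())"
```

```text
the job is handed in; nothing more can be done
None
```

The job is handed in: the strap is against its stop and the cam lever is fully down. The lever press swung the strap about 2° off its stop, so I pushed it back with the lever already down. The bystanders did not move and the hand is clear. I did not separately check that the housing is still seated.

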